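Sweep five vials into the bay with a straightedge

TASK

Five vials stand scattered on the open floor of the blue staging tray. Take the aluminium straightedge by its black grip and with it sweep all five vials together, in one go and without tipping any or touching them with the gripper, into the tray's bay until they stand in one straight row right up against its back wall. Then draw the straightedge back out of the open side of the bay, stand it down on its foot and let go; leave the timer, the brass weight and the yellow-capped bottle where they are.

Things in the scene. Friction and masses are not known exactly. Their poses are not given: they have to be found in the camera images.
- tray: fixed blue staging tray: floor plate 260 x 214 mm (x, y), floor top 6 mm above the table, a three-sided bay at its +x end; the vials start on the open floor at its -x end. Origin at the centre of its underside; x is the pushing direction, z up
- bay_wall (a point): middle of the inner face of the bay's back wall, at floor level (6 mm over the table); x points into the wall (pushing direction), y along it, z up. Bay 190 mm wide inside, open towards -x; side walls, 12 mm thick, run from the back wall to x = -66 mm; all walls rise 28 mm above the floor. The open floor ends at x = -250 mm
- grip (a point): middle of the black upright grip fin of the loose aluminium straightedge (about 250 g), 60 mm above its underside. Fin 14 mm thick (x), 70 mm long (y), top 25 mm above this point; pinch it across x. The straightedge stands by itself on a flat foot 60 x 170 mm (x, y), whose rear edge is 20 mm behind (-x) this point. z up
- push_face (a point): middle of the straightedge's flat pushing face, at the underside's level; the face looks to +x, is 170 mm long (y) and 26 mm high, and lies 40 mm ahead (+x) of the grip point. z up
- vial_a_mid (a point): loose snap-cap glass vial with a white cap and white contents, 25 mm across, 47 mm tall (the cap, from 38 mm up, a trifle wider than the glass), 18 g, standing on the tray's floor outside the bay; point on its axis half-way up (23.5 mm), z up
- vial_b_mid (a point): loose snap-cap glass vial with a red cap and pink contents, 25 mm across, 47 mm tall (the cap, from 38 mm up, a trifle wider than the glass), 18 g, standing on the tray's floor outside the bay; point on its axis half-way up (23.5 mm), z up
- vial_c_mid (a point): loose snap-cap glass vial with a white cap and white contents, 25 mm across, 47 mm tall (the cap, from 38 mm up, a trifle wider than the glass), 18 g, standing on the tray's floor outside the bay; point on its axis half-way up (23.5 mm), z up
- vial_d_mid (a point): loose snap-cap glass vial with a red cap and pink contents, 25 mm across, 47 mm tall (the cap, from 38 mm up, a trifle wider than the glass), 18 g, standing on the tray's floor outside the bay; point on its axis half-way up (23.5 mm), z up
- vial_e_mid (a point): loose snap-cap glass vial with a white cap and white contents, 25 mm across, 47 mm tall (the cap, from 38 mm up, a trifle wider than the glass), 18 g, standing on the tray's floor outside the bay; point on its axis half-way up (23.5 mm), z up
- yellow_cap_bottle: white plastic bottle with a yellow cap, 39 mm across, 79 mm tall, loose bystander behind the tray; origin at the centre of its underside
- timer: small white timer, 60 x 62 x 18 mm, loose bystander; origin at the centre of its underside
- brass_weight: small brass weight, 20 mm across, 31 mm tall, loose bystander near the table's front edge; origin at the centre of its underside

How it is judged (in metres and radians):
At the end, for the whole second after the job is handed in: all five vials stand upright (within 0.1 rad) on the bay's floor between its side walls, each within 7 mm of the back wall; the straightedge stands on its foot on tray or table (within 0.1 rad, at most 9 mm above the tray floor), its pushing face outside the bay's open side (x of vial_a_mid in the frame of bay_wall between -0.0195 and 0 m and y of vial_a_mid in the frame of bay_wall between -0.095 and 0.095 m and z of vial_a_mid in the frame of bay_wall between 0.015 and 0.032 m and angle between each of vial_a_mid, vial_b_mid, vial_c_mid, vial_d_mid, vial_e_mid, grip's own z axis and vertical below 0.1 rad and x of vial_b_mid in the frame of bay_wall between -0.0195 and 0 m and y of vial_b_mid in the frame of bay_wall between -0.095 and 0.095 m and z of vial_b_mid in the frame of bay_wall between 0.015 and 0.032 m and x of vial_c_mid in the frame of bay_wall between -0.0195 and 0 m and y of vial_c_mid in the frame of bay_wall between -0.095 and 0.095 m and z of vial_c_mid in the frame of bay_wall between 0.015 and 0.032 m and x of vial_d_mid in the frame of bay_wall between -0.0195 and 0 m and y of vial_d_mid in the frame of bay_wall between -0.095 and 0.095 m and z of vial_d_mid in the frame of bay_wall between 0.015 and 0.032 m and x of vial_e_mid in the frame of bay_wall between -0.0195 and 0 m and y of vial_e_mid in the frame of bay_wall between -0.095 and 0.095 m and z of vial_e_mid in the frame of bay_wall between 0.015 and 0.032 m and x of grip in the frame of bay_wall below -0.105 m and height (world z) of grip between 0.05 and 0.075 m); the robot touches nothing.
It fails at once if one vial already at the back of the bay (axis within 24 mm of the wall) while another is still outside its mouth (axis more than 80 mm from the wall): not swept in one go (x of any of vial_a_mid, vial_b_mid, vial_c_mid, vial_d_mid, vial_e_mid in the frame of bay_wall above -0.024 m and x of any of vial_a_mid, vial_b_mid, vial_c_mid, vial_d_mid, vial_e_mid in the frame of bay_wall below -0.08 m).
It fails at once if a vial is tipped by more than 0.5 rad (angle between any of vial_a_mid, vial_b_mid, vial_c_mid, vial_d_mid, vial_e_mid's own z axis and vertical above 0.5 rad).
It fails at once if the gripper or arm presses on a vial (over 0.5 N) (contact force between any of the fingers, the arm and vial_a above 0.5 N or contact force between any of the fingers, the arm and vial_b above 0.5 N or contact force between any of the fingers, the arm and vial_c above 0.5 N or contact force between any of the fingers, the arm and vial_d above 0.5 N or contact force between any of the fingers, the arm and vial_e above 0.5 N).
It fails at once if a bystander is moved more than 20 mm (distance of any of yellow_cap_bottle, timer, brass_weight from where it was at the start of the episode above 0.02 m).
It also fails if it takes over 54 s, if anything falls off the work surface, if the arm or the gripper's body presses on something with over 40 N, if the wrist force passes 120 N, or if a joint passes its speed limit or range.

ROBOT

A 7-joint arm with a two-finger parallel gripper is mounted at the origin on a cart in front of the work surface, level with it; the furniture and walls round the work are solid. World frame = base frame: x ahead of the robot, y to its left, z up, the work surface at z = 0. Lengths are in m, angles in degrees, forces in N, time in s.
With the tool pointing down it reaches from about 0.425 to 0.875 m from the base axis. Payload 4.7 kg.
Tool frame: the origin (TCP) lies between the finger pads; the fingertips stand 19 mm ahead of it and the grasp point (between the pads) is the TCP; x points along the fingers, z is the direction in which the jaws open and shut, and the axes are right-handed (so a half turn about x gives the same grasp; the last joint's range is limited). The gripper opens to 87 mm and grips with 3 to 60 N. Pads are 19 mm wide; open, the fingers measure 117 mm over their backs; the gripper's body (75 mm by 190 mm) begins 51 mm behind the grasp point.
Start: joints at [64.979, 18.392, -4.016, 83.108, 1.295, 78.541, -3.26], TCP at [0.283, -0.585, 0.242] pointing down, gripper open.
Joint ranges: [-163.93, 163.93], [-17.29, 119.83], [-79.2, 71.16], [3.27, 140.29], [-89.18, 269.18], [5.43, 117.66], [-154.24, 154.24]. Speed limits (degrees/s): [147.25, 147.25, 180, 180, 180, 180, 180].

INTERFACE

Orientations are given as [roll, pitch, yaw] about the fixed x, y, z axes, in that order (R = Rz(yaw) Ry(pitch) Rx(roll)).
In Python, from cell import monitor, read_camera, camera_model, env, regions_of gives the robot as it stands. The module is installed in compiled form; this text tells all that it offers.
- The arm moves only by the tool step_arm, never from a script. Its argument "deltas" is a list of rows, each a list of 5 numbers: the gripper's target within -1 to 1 (fully open at 1, half-way at 0, shut at -1), then the shift along the tool's x, y, z in m, then the turn about the tool's x in degrees. A call has 1 to 12 rows; each row is the pose to reach, as a shift and turn from the pose commanded when the call began, along the tool's axes at that moment; what a row does not reach only later rows make up. A row lasts 1/8 s, in which the tool goes at most 62.5 mm and 10.7 degrees, less where a joint would pass 70% of its speed; a pose out of reach is approached as far as the arm can. A call with a gripper value outside its range is refused whole. The fingers move at their own pace and stop on an object; "newtons" is the grip in N (left out, the last holds). Time passes only in rows, so rows that repeat a pose let the fingers close. It gives the time, the measured TCP pose, the force and the opening at its end, in the units of the state.
- monitor.get_obs(): the state, without advancing time (a new reading comes with each control period).
- read_camera(name): name is "scene" or "top" or "wrist"; returns (picture, depth): 384x512x3 uint8, red, green, blue; 384x512 float32, m along the optical axis (not along the pixel's ray), 0 where there is no reading.
- camera_model(name): a dict with "fx", "fy", "cx", "cy" (pixels), "k1" (the pictures are not rectified: a ray, as slopes to the right and down, at radius r is drawn at 1 + k1 r^2 times it, then the intrinsics apply), "xyz" and "attitude" of the camera in the world. Camera axes: x right, y down, z forward; pixel columns grow to the right and rows downward; lengths in m; the calibration is good to about 2 mm. A picture is of the moment at which its call begins: read the wrist's pose just before it. camera_model takes no time and is no camera call; for the wrist camera it gives the pose at the moment of the call.
- env.sign_off(): hands the job in, once; it reports no verdict.
Trained networks look in the newest picture that a camera, given by its name, has taken for a name from the list of things; names that differ only in an ending like _2 or _b are one class to them, and where a whole thing is asked for, a point or a joint stands for the part that bears it (a point fixed in the world has none). Each returns a list of dicts, best first, with "p" (0 to 1); they miss things now and then, are a little off and sometimes report something else, mostly with a low value. They report only what shows in the picture. A call takes as long as a camera call.
- regions_of(camera, thing): "pixels" (384x512 bool, what is visible of it) and "pixel" ([column, row] in pixels, amid what is visible of it).
The state is a dict: "time_s": time; "qpos": joint angles; "joint_velocities": joint speeds; "effort": joint torques, N m; "tool_pos": TCP position; "tool_rot": TCP orientation; "force": force on the tool from outside, world axes, zero at the start; "wrist_torque": the same for the moment, N m; "grip_width": finger opening in m.
Only numpy, scipy, OpenCV 4.12 (cv2) and the standard library are available. Lean on these libraries where they do the work, as an engineer would, in place of code of your own. Each camera call takes 0.05 s, during which the arm holds its last target. There are 200 camera calls.

## Working session

There is one attempt and no reset: what is moved stays moved. The work goes in short steps, Python scripts to look and compute and a tool call to move; the robot and the scene stay as the last step left them, time stands still between calls to the robot, and variables do not carry over. Pictures are saved under pics/ and viewed, about 8 in all and at most 12, crops included, and the job is handed in when it is done.

Besides the shell and the picture viewer there is one more tool, called after "Emit:" by a JSON object that holds its "name" and its "arguments", one argument or row to a line. step_arm: Moves the arm, as the interface text tells. Its arguments: {"type":"object","properties":{"deltas":{"type":"array"},"newtons":{"type":"number"}},"required":["deltas"]}

```bash
mkdir -p pics
cat > h.py <<'E'
import numpy as np, cv2
from scipy.spatial.transform import Rotation as R
from cell import monitor, read_camera, camera_model, env, regions_of
def cloud(name, dep, m=None):
    m=m or camera_model(name)
    K=np.array([[m['fx'],0,m['cx']],[0,m['fy'],m['cy']],[0,0,1.]])
    v,u=np.mgrid[:384,:512]
    p=np.stack([u,v],-1).reshape(-1,1,2).astype(float)
    n=cv2.undistortPoints(p,K,np.array([m['k1'],0,0,0,0.])).reshape(384,512,2)
    c=np.dstack([n*dep[...,None],dep])
    return c@att(m).T+np.array(m['xyz'])
def att(m):
    a=np.array(m['attitude'],float)
    return a if a.shape==(3,3) else R.from_euler('xyz',a,degrees=True).as_matrix()
def save(n,im): cv2.imwrite('pics/'+n,im[...,::-1])
E
python3 - <<'E'
from h import *
o=monitor.get_obs(); print({k:np.round(v,3) for k,v in o.items()})
for c in ('top','scene'):
    m=camera_model(c); print(c,m)
    im,d=read_camera(c); save(c+'0.png',im); P=cloud(c,d)
    np.savez(c+'0.npz',im=im,d=d,P=P)
    for t in ['tray','grip','vial_a_mid','vial_b_mid','yellow_cap_bottle','timer','brass_weight']:
        for r in regions_of(c,t)[:6]:
            q=P[r['pixels']&(d>0)]
            print(t,round(r['p'],2),np.round(r['pixel']),r['pixels'].sum(),np.round(np.median(q,0),3),np.round(np.percentile(q,[2,98],axis=0),3).tolist())
E
```

```text
{'time_s': np.float64(0.0), 'qpos': array([64.979, 18.439, -4.017, 83.175,  1.296, 78.541, -3.258]), 'joint_velocities': array([-0.033,  0.075, -0.058, -0.053,  0.013,  0.032,  0.087]), 'effort': array([ 0.0000e+00, -4.9128e+01, -4.0400e-01, -3.1252e+01, -6.4000e-02,
        4.4000e-02,  0.0000e+00]), 'tool_pos': array([ 0.283, -0.585,  0.24 ]), 'tool_rot': array([-176.934,   89.89 ,  118.899]), 'force': array([-0.027,  1.101, -0.341]), 'wrist_torque': array([ 0.008,  0.021, -0.004]), 'grip_width': np.float64(0.087)}
top {'fx': 498.1393712846417, 'fy': 498.1393712846417, 'cx': 261.9915578717512, 'cy': 200.76615277442633, 'k1': 0.003867856794972549, 'xyz': array([0.36313286, 0.14926657, 1.1136646 ]), 'attitude': array([-1.68490660e+02, -1.03980381e-01, -9.04794599e+01])}
tray 0.71 [312. 211.] 10611 [0.561 0.032 0.008] [[0.453, -0.089, 0.003], [0.673, 0.17, 0.036]]
tray 0.59 [182. 210.] 1990 [0.564 0.325 0.009] [[0.489, 0.295, 0.003], [0.653, 0.353, 0.088]]
grip 0.66 [181. 209.] 2008 [0.565 0.325 0.009] [[0.489, 0.295, 0.002], [0.654, 0.353, 0.088]]
grip 0.42 [314. 211.] 10382 [0.561 0
[... 788 characters left out ...]
.45635845])}
tray 0.59 [280. 190.] 5711 [0.555 0.056 0.007] [[0.45, -0.093, 0.003], [0.674, 0.176, 0.034]]
vial_a_mid 0.57 [273. 184.] 245 [0.551 0.086 0.034] [[0.543, 0.073, 0.008], [0.564, 0.091, 0.054]]
vial_a_mid 0.5 [303. 188.] 241 [0.489 0.061 0.034] [[0.48, 0.05, 0.008], [0.502, 0.066, 0.054]]
vial_b_mid 0.77 [237. 184.] 240 [0.619 0.111 0.036] [[0.612, 0.093, 0.008], [0.633, 0.116, 0.054]]
yellow_cap_bottle 0.71 [188. 159.] 546 [0.776 0.062 0.042] [[0.765, -0.009, 0.001], [0.802, 0.071, 0.08]]
timer 0.71 [149. 214.] 665 [0.736 0.265 0.016] [[0.711, 0.228, 0.003], [0.768, 0.288, 0.018]]
brass_weight 0.54 [342. 245.] 155 [0.363 0.2   0.017] [[0.355, 0.188, 0.001], [0.372, 0.206, 0.03]]
```

```bash
python3 -c "
import cv2,numpy as np
a=cv2.imread('pics/top0.png');b=cv2.imread('pics/scene0.png')
cv2.imwrite('pics/both0.png',cv2.resize(np.vstack([a,b]),(400,600)))"; ls pics
```

```text
both0.png
scene0.png
top0.png
```

View pics/top0.png

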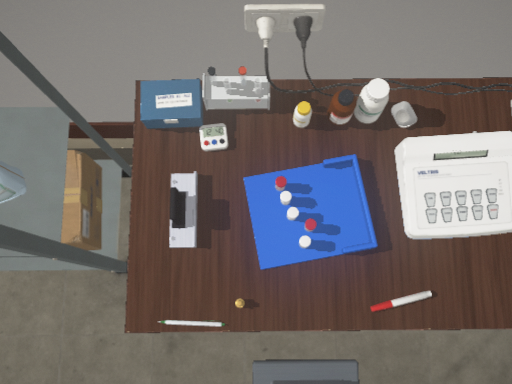

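View pics/scene0.png

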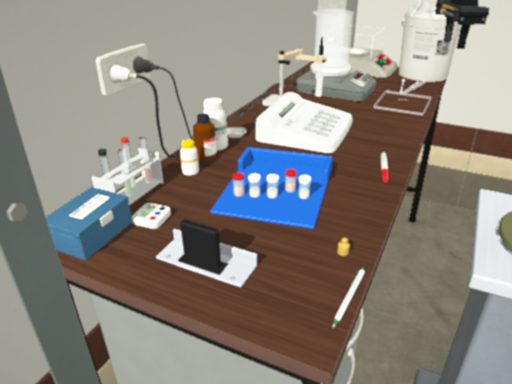

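Top view: the tray is at about (310,212), its bay open to the left (towards +y world). The vials are at (281,183), (286,198), (293,214), (310,225) and (305,242). The straightedge is at (183,209) with its fin on the left side, the timer at (213,138), the brass weight at (240,303) and the bottle at (303,116). Next I'll fit exact poses.

```bash
cat > fit.py <<'E'
from h import *
def tocaps(P,im,box):
    z=P[...,2]; m=((z>.047)&(z<.062)&(P[...,0]>box[0])&(P[...,0]<box[1])&(P[...,1]>box[2])&(P[...,1]<box[3])).astype(np.uint8)
    n,l,s,c=cv2.connectedComponentsWithStats(m)
    out=[]
    for i in range(1,n):
        if s[i,4]>15:
            q=P[l==i]; (x,y),r=cv2.minEnclosingCircle(q[:,:2].astype(np.float32))
            col=im[l==i].mean(0); out.append((np.round((np.median(q,0)),4),round(x,4),round(y,4),round(r,4),'red' if col[0]>1.5*col[1] else 'white',len(q)))
    return out
def rect(q): return cv2.minAreaRect(q[:,:2].astype(np.float32))
E
python3 - <<'E'
from fit import *
for c in ('top','scene'):
    f=np.load(c+'0.npz'); im,d,P=f['im'],f['d'],f['P']; z=P[...,2]
    hsv=cv2.cvtColor(im,cv2.COLOR_RGB2HSV)
    blue=(abs(hsv[...,0].astype(int)-112)<12)&(hsv[...,1]>150)&(d>0)&(P[...,0]>.4)&(P[...,0]<.73)&(P[...,1]>-.15)&(P[...,1]<.22)
    blue=cv2.erode(blue.astype(np.uint8),np.ones((2,2)))>0
    print(c,'tray',rect(P[blue]),'floor z',np.median(z[blue&(z<.015)]))
    w=blue&(z>.030)&(z<.04); print('walltop',rect(P[w]),np.median(z[w]))
    # per-edge lines
    s=(d>0)&(P[...,0]>.45)&(P[...,0]<.69)&(P[...,1]>.27)&(P[...,1]<.38)
    f2=s&(z>.075)&(z<.1); print('fin',rect(P[f2]),np.median(z[f2]),f2.sum())
    f3=s&(z>.022)&(z<.03); print('face',rect(P[f3]),np.median(z[f3]),f3.sum())
    f4=s&(z>.003); print('all',rect(P[f4]))
    f5=s&(z>.002)&(z<.015); print('foot',rect(P[f5]),np.median(z[f5]))
    print('table',np.median(z[(P[...,0]>.45)&(P[...,0]<.69)&(P[...,1]>.22)&(P[...,1]<.27)]))
    for v in tocaps(P,im,(.4,.73,-.1,.2)): print(v)
o=monitor.get_obs(); print(R.from_euler('xyz',o['tool_rot'],degrees=True).as_matrix().round(4))
E
```

```text
top tray ((0.5614640712738037, 0.04082556068897247), (0.21066977083683014, 0.2564935088157654), 10.056756973266602) floor z 0.007233910787323272
walltop ((0.5773457884788513, -0.04911200702190399), (0.2103801965713501, 0.07427244633436203), 10.477800369262695) 0.03469040028836323
fin ((0.5698224306106567, 0.3348367512226105), (0.01510513573884964, 0.06912729144096375), 89.58793640136719) 0.08553248642695688 235
face ((0.5705574750900269, 0.31607741117477417), (0.167776957154274, 0.0426696315407753), 0.009534933604300022) 0.026485791540626358 198
all ((0.5697426199913025, 0.3251475989818573), (0.10963433980941772, 0.23933826386928558), 89.98596954345703)
foot ((0.5699354410171509, 0.3250502645969391), (0.1098289042711258, 0.2397545874118805), 89.98596954345703) 0.00494776517254536
table 0.0013756008245660034
(array([0.6225, 0.1058, 0.0536]), 0.6228, 0.105, 0.0125, 'red', 103)
(array([0.5892, 0.0954, 0.0535]), 0.5899, 0.0954, 0.0126, 'white', 104)
(array([0.5538, 0.0808, 0.054 ]), 0.5544, 0.0804, 0.0124, 'white', 102)
(array([0.5272, 0.0427, 0.0541]), 0.5282, 0.0425, 0.0127, 'red', 106
[... 652 characters left out ...]
228391408920288), (0.171835795044899, 0.06248939409852028), 0.1384369432926178)
foot ((0.5656322836875916, 0.33004289865493774), (0.21215002238750458, 0.08036620169878006), 4.140004634857178) 0.005194930733067427
table 6.381047451722854e-05
(array([0.5265, 0.0437, 0.0526]), 0.5279, 0.0414, 0.0128, 'red', 70)
(array([0.6221, 0.1072, 0.0527]), 0.6236, 0.1033, 0.0132, 'red', 75)
(array([0.5884, 0.0959, 0.0527]), 0.5912, 0.0935, 0.0138, 'white', 78)
(array([0.5532, 0.0828, 0.0528]), 0.5551, 0.0788, 0.0131, 'white', 77)
(array([0.4906, 0.0581, 0.0529]), 0.4918, 0.0529, 0.0135, 'white', 77)
[[ 0.000e+00  9.001e-01  4.357e-01]
 [-2.000e-04  4.357e-01 -9.001e-01]
 [-1.000e+00 -1.000e-04  2.000e-04]]
```

Emit:
{"name": "step_arm", "arguments": {
  "deltas": [
    [1, 0, 0.02, -0.022, 2],
    [1, 0, 0.055, -0.058, 4],
    [1, 0, 0.092, -0.098, 6],
    [1, 0, 0.13, -0.138, 8],
    [1, 0, 0.17, -0.18, 10],
    [1, 0, 0.21, -0.222, 12.5],
    [1, 0, 0.25, -0.265, 15],
    [1, 0, 0.29, -0.308, 17.5],
    [1, 0, 0.33, -0.351, 20],
    [1, 0, 0.37, -0.394, 22],
    [1, 0, 0.41, -0.437, 24],
    [1, 0, 0.45, -0.479, 25.8]
  ],
  "newtons": 40
}}

```text
time_s: 2.3
tool_pos: [0.4799, 0.0439, 0.242]
tool_rot: [58.0, 89.9, -32.0]
force: [-0.0, -0.1, -0.2]
grip_width: 0.0867
```

```bash
cat >> h.py <<'E'
def to(target):
    o=monitor.get_obs(); M=R.from_euler('xyz',o['tool_rot'],degrees=True).as_matrix()
    zd=np.degrees(np.arctan2(M[1,2],M[0,2]))
    print('t',round(float(o['time_s']),2),'tcp',np.round(o['tool_pos'],4),'z-axis dir',round(zd,2),'tilt',np.round(M[2],4),'F',np.round(o['force'],2),'w',round(float(o['grip_width']),4))
    print('delta',np.round(M.T@(np.array(target)-o['tool_pos']),4)); return o,M
E
python3 -c "
from h import *; to([.5705,.3335,.12])"
```

```text
t 2.3 tcp [0.4799 0.0439 0.242 ] z-axis dir -90.04 tilt [-1.0e+00  1.4e-03  9.0e-04] F [-0.02 -0.12 -0.18] w 0.0867
delta [ 0.1219  0.0902 -0.2898]
```

Emit:
{"name": "step_arm", "arguments": {
  "deltas": [
    [1, 0, 0.012, -0.04, 0],
    [1, 0, 0.027, -0.09, 0],
    [1, 0, 0.045, -0.145, 0],
    [1, 0.02, 0.063, -0.2, 0],
    [1, 0.05, 0.08, -0.255, 0],
    [1, 0.08, 0.09, -0.285, 0],
    [1, 0.105, 0.09, -0.29, 0],
    [1, 0.12, 0.09, -0.29, 0],
    [1, 0.12, 0.09, -0.29, 0]
  ]
}}

```text
time_s: 3.42
tool_pos: [0.5692, 0.3308, 0.1206]
tool_rot: [-41.2, 89.9, -131.2]
force: [-0.3, 0.1, -0.4]
grip_width: 0.0868
```

```bash
python3 -c "
from fit import *; to([.5705,.3335,.063])
m=camera_model('wrist');im,d=read_camera('wrist');save('w1.png',im);P=cloud('wrist',d,m);z=P[...,2]
f=(d>0)&(z>.079)&(z<.092)&(abs(P[...,0]-.57)<.06)&(abs(P[...,1]-.333)<.03);print(f.sum(),rect(P[f]) if f.sum() else 0)
"
```

```text
t 3.42 tcp [0.5692 0.3308 0.1206] z-axis dir -90.02 tilt [-1.     -0.0014  0.0016] F [-0.27  0.11 -0.43] w 0.0868
delta [ 0.0576  0.0014 -0.0028]
1402 ((0.581920862197876, 0.33325308561325073), (0.05296134576201439, 0.013498207554221153), 0.25579938292503357)
```

View pics/w1.png

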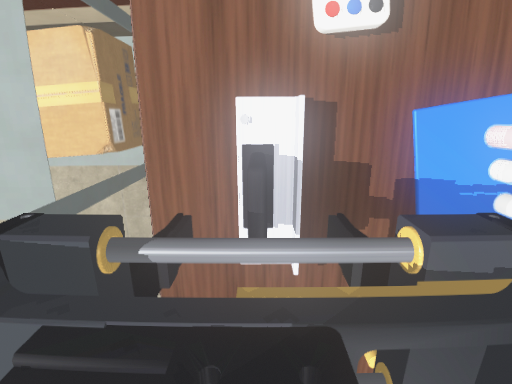

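The wrist view shows the fin at columns 243–273, midway between the fingers (about 175 and 345). The centring is good, so I'll descend and close.

Emit:
{"name": "step_arm", "arguments": {
  "deltas": [
    [1, 0.015, 0.001, -0.0025, 0],
    [1, 0.035, 0.001, -0.0025, 0],
    [1, 0.05, 0.001, -0.0025, 0],
    [1, 0.057, 0.001, -0.0025, 0],
    [1, 0.057, 0.001, -0.0025, 0],
    [-1, 0.057, 0.001, -0.0025, 0],
    [-1, 0.057, 0.001, -0.0025, 0],
    [-1, 0.057, 0.001, -0.0025, 0],
    [-1, 0.057, 0.001, -0.0025, 0],
    [-1, 0.057, 0.001, -0.0025, 0],
    [-1, 0.057, 0.001, -0.0025, 0]
  ]
}}

```text
time_s: 4.85
tool_pos: [0.5703, 0.3347, 0.0645]
tool_rot: [-21.6, 90.0, -111.6]
force: [0.0, 0.6, -0.6]
grip_width: 0.0349
```

```bash
python3 -c "
from h import *; to([.5705,.3335,.063])"
```

```text
t 4.85 tcp [0.5703 0.3347 0.0645] z-axis dir -89.97 tilt [-1.e+00 -0.e+00  1.e-04] F [ 0.03  0.64 -0.61] w 0.0349
delta [0.0015 0.0002 0.0012]
```

Emit:
{"name": "step_arm", "arguments": {
  "deltas": [
    [-1, 0, 0, 0, 0],
    [-1, 0, 0, 0, 0],
    [-1, 0, 0, 0, 0],
    [-1, 0, 0, 0, 0],
    [-1, 0, 0, 0, 0],
    [-1, 0, 0, 0, 0]
  ]
}}

```text
time_s: 5.6
tool_pos: [0.5704, 0.3344, 0.0645]
tool_rot: [-9.6, 90.0, -99.5]
force: [-0.3, -1.7, 0.4]
grip_width: 0.0135
```

Emit:
{"name": "step_arm", "arguments": {
  "deltas": [
    [-1, -0.01, 0, 0, 0],
    [-1, -0.025, 0, 0, 0],
    [-1, -0.025, -0.001, 0.01, -1],
    [-1, -0.025, -0.005, 0.03, -3],
    [-1, -0.025, -0.01, 0.055, -5],
    [-1, -0.025, -0.016, 0.08, -7],
    [-1, -0.025, -0.021, 0.105, -9],
    [-1, -0.025, -0.026, 0.13, -10],
    [-1, -0.025, -0.029, 0.15, -10.1],
    [-1, -0.025, -0.0305, 0.159, -10.1],
    [-1, -0.025, -0.0305, 0.159, -10.1],
    [-1, -0.025, -0.0305, 0.159, -10.1]
  ]
}}

```text
time_s: 7.1
tool_pos: [0.5399, 0.1767, 0.0897]
tool_rot: [147.3, 90.0, 67.5]
force: [-0.8, -0.0, -1.9]
grip_width: 0.0137
```

```bash
cat > chk.py <<'E'
from fit import *
import sys
n=sys.argv[1]
C=np.array([.5613,.042]);a=np.radians(-79.9);ex=np.array([np.cos(a),np.sin(a)]);ey=np.array([-ex[1],ex[0]])
o,M=to([.5399,.1753,.0715])
dd=o['tool_pos'][:2]-C; print('TCP bay',np.round([dd@ex-.12,dd@ey],4))
for c in ('top','scene'):
    im,d=read_camera(c);save(c+n+'.png',im);P=cloud(c,d);z=P[...,2]
    B=np.dstack([(P[...,:2]-C)@ex-.12,(P[...,:2]-C)@ey,z])
    tb=o['tool_pos']; 
    # ruler: bright unsaturated points near TCP and below the fingers
    hsv=cv2.cvtColor(im,cv2.COLOR_RGB2HSV); q=np.array([dd@ex-.12,dd@ey])
    ru=(d>0)&(hsv[...,1]<60)&(abs(B[...,1]-q[1])<.1)&(B[...,0]>q[0]+.025)&(B[...,0]<q[0]+.045)&(z<.06)&(z>o['tool_pos'][2]-.05)
    if ru.sum()>5:
        r=B[ru]; print(c,'face',ru.sum(),'x98',np.percentile(r[:,0],98).round(4),'y',np.percentile(r[:,1],[1,99]).round(4),'z',np.median(r[:,2]).round(4),cv2.minAreaRect(r[:,:2].astype(np.float32)))
    for v in tocaps(P,im,(.4,.73,-.12,.2)):
        w=np.array(v[1:3])-C; w2=v[0][:2]-C; print(c,v[4],'bay circ',np.round([w@ex-.12,w@ey],4),'med',np.round([w2@ex-.12,w2@ey],4),v[3],v[5],v[0][2])
a=cv2.imread('pics/top%s.png'%n)[130:290,160:400];b=cv2.imread('pics/scene%s.png'%n)[110:290,150:390]
cv2.imwrite('pics/both%s.png'%n,np.hstack([cv2.resize(a,(400,300)),cv2.resize(b,(400,300))]))
E
python3 chk.py 1
```

```text
t 7.1 tcp [0.5399 0.1767 0.0897] z-axis dir -79.8 tilt [-1.e+00  5.e-04 -7.e-04] F [-0.78 -0.03 -1.9 ] w 0.0137
delta [ 0.0182 -0.0003  0.0014]
TCP bay [-0.2564  0.0026]
scene face 269 x98 -0.2177 y [-0.0812  0.0878] z 0.0465 ((-0.2198508232831955, 0.0032882019877433777), (0.008596019819378853, 0.16953663527965546), 0.3243728280067444)
scene red bay circ [-0.1253 -0.0326] med [-0.128  -0.0336] 0.0125 73 0.0527
scene white bay circ [-0.1546 -0.0029] med [-0.1517 -0.0095] 0.0113 17 0.0523
scene white bay circ [-0.1447 -0.0671] med [-0.1486 -0.0666] 0.0133 79 0.0526
scene white bay circ [-0.2202  0.0704] med [-0.2204  0.0702] 0.0179 46 0.05
scene white bay circ [-0.2204 -0.0533] med [-0.2202 -0.0533] 0.0282 89 0.0503
scene white bay circ [-0.2602  0.0034] med [-0.263   0.0018] 0.0349 243 0.0545
```

View pics/both1.png

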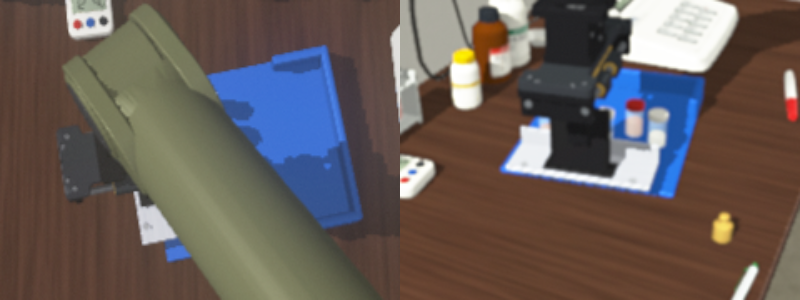

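The scene view (right) shows the straightedge held level over the tray's -x end. Its face is parallel to the bay and centred at y of about +3 mm, behind all the vials. I'll lower it to just above the floor.

Emit:
{"name": "step_arm", "arguments": {
  "deltas": [
    [-1, 0.005, 0, 0, 0],
    [-1, 0.01, 0, 0, 0],
    [-1, 0.014, 0, 0, 0],
    [-1, 0.017, 0, 0, 0],
    [-1, 0.018, 0, 0, 0],
    [-1, 0.018, 0, 0, 0],
    [-1, 0.018, 0, 0, 0]
  ]
}}

```text
time_s: 8.07
tool_pos: [0.5401, 0.1757, 0.0717]
tool_rot: [75.1, 90.0, -4.8]
force: [-0.3, -0.1, -1.8]
grip_width: 0.0137
```

Emit:
{"name": "step_arm", "arguments": {
  "deltas": [
    [-1, 0, 0, 0.002, 0],
    [-1, 0, 0, 0.005, 0],
    [-1, 0, 0, 0.009, 0],
    [-1, 0, 0, 0.013, 0],
    [-1, 0, 0, 0.017, 0],
    [-1, 0, 0, 0.021, 0],
    [-1, 0, 0, 0.025, 0],
    [-1, 0, 0, 0.029, 0],
    [-1, 0, 0, 0.033, 0],
    [-1, 0, 0, 0.037, 0],
    [-1, 0, 0, 0.041, 0],
    [-1, 0, 0, 0.045, 0]
  ]
}}

```text
time_s: 9.57
tool_pos: [0.5479, 0.1311, 0.0715]
tool_rot: [-106.7, 90.0, 173.4]
force: [0.3, -0.2, -2.4]
grip_width: 0.0139
```

Emit:
{"name": "step_arm", "arguments": {
  "deltas": [
    [-1, 0, 0, 0.004, 0],
    [-1, 0, 0, 0.008, 0],
    [-1, 0, 0, 0.012, 0],
    [-1, 0, 0, 0.016, 0],
    [-1, 0, 0, 0.02, 0],
    [-1, 0, 0, 0.024, 0],
    [-1, 0, 0, 0.028, 0],
    [-1, 0, 0, 0.032, 0],
    [-1, 0, 0, 0.036, 0],
    [-1, 0, 0, 0.04, 0],
    [-1, 0, 0, 0.043, 0],
    [-1, 0, 0, 0.045, 0]
  ]
}}

```text
time_s: 11.08
tool_pos: [0.5558, 0.0869, 0.0715]
tool_rot: [18.2, 90.0, -61.7]
force: [-0.1, -0.1, -2.9]
grip_width: 0.0138
```

```bash
python3 chk.py 2
```

```text
t 11.07 tcp [0.5558 0.0869 0.0715] z-axis dir -79.88 tilt [-1.e+00  0.e+00  1.e-04] F [-0.12 -0.13 -2.87] w 0.0138
delta [ 0.     -0.0001 -0.0898]
TCP bay [-0.1651  0.0025]
top face 93 x98 -0.1218 y [-0.0809 -0.0324] z 0.035 ((-0.12700791656970978, -0.05576102435588837), (0.011766195297241211, 0.050380997359752655), 0.5757476687431335)
top white bay circ [-0.122  -0.0677] med [-0.1251 -0.0687] 0.0101 29 0.0537
scene face 329 x98 -0.1207 y [-0.0802  0.0859] z 0.0316 ((-0.12675143778324127, 0.0027309879660606384), (0.012977399863302708, 0.16762833297252655), 0.04741007089614868)
scene red bay circ [-0.1174  0.0728] med [-0.1229  0.0717] 0.0112 27 0.0502
scene red bay circ [-0.1134 -0.0328] med [-0.1188 -0.0334] 0.0137 69 0.0526
scene white bay circ [-0.1124 -0.067 ] med [-0.1181 -0.0663] 0.0141 75 0.0527
scene white bay circ [-0.1687  0.0024] med [-0.1746 -0.0032] 0.0345 188 0.0553
```

View pics/both2.png

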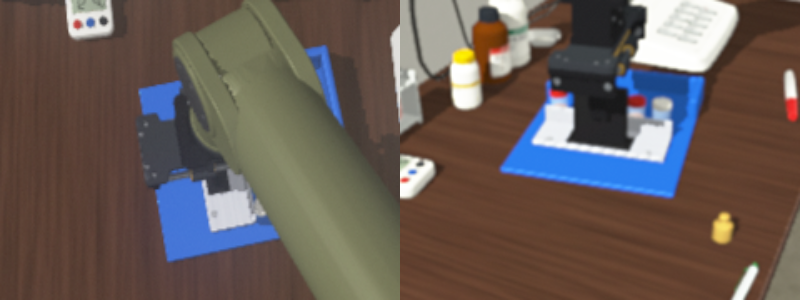

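The vials are upright against the face, which is still parallel with clearance on both sides. I'll carry on into the bay.

Emit:
{"name": "step_arm", "arguments": {
  "deltas": [
    [-1, 0, 0, 0.002, 0],
    [-1, 0, 0, 0.006, 0],
    [-1, 0, 0, 0.01, 0],
    [-1, 0, 0, 0.014, 0],
    [-1, 0, 0, 0.018, 0],
    [-1, 0, 0, 0.022, 0],
    [-1, 0, 0, 0.026, 0],
    [-1, 0, 0, 0.03, 0],
    [-1, 0, 0, 0.034, 0],
    [-1, 0, 0, 0.038, 0],
    [-1, 0, 0, 0.042, 0],
    [-1, 0, 0, 0.045, 0]
  ]
}}

```text
time_s: 12.68
tool_pos: [0.5637, 0.0424, 0.0715]
tool_rot: [-23.1, 90.0, -103.0]
force: [0.4, 0.7, -1.7]
grip_width: 0.0136
```

Emit:
{"name": "step_arm", "arguments": {
  "deltas": [
    [-1, 0, 0, 0.004, 0],
    [-1, 0, 0, 0.008, 0],
    [-1, 0, 0, 0.012, 0],
    [-1, 0, 0, 0.016, 0],
    [-1, 0, 0, 0.02, 0],
    [-1, 0, 0, 0.024, 0],
    [-1, 0, 0, 0.028, 0],
    [-1, 0, 0, 0.032, 0],
    [-1, 0, 0, 0.036, 0],
    [-1, 0, 0, 0.039, 0],
    [-1, 0, 0, 0.041, 0],
    [-1, 0, 0, 0.042, 0]
  ]
}}

```text
time_s: 14.18
tool_pos: [0.5711, 0.0013, 0.0715]
tool_rot: [28.8, 90.0, -51.0]
force: [0.3, -0.3, -2.9]
grip_width: 0.0138
```

```bash
python3 chk.py 3
```

```text
t 14.18 tcp [0.5711 0.0013 0.0715] z-axis dir -79.87 tilt [-1.e+00  0.e+00  1.e-04] F [ 0.35 -0.34 -2.86] w 0.0138
delta [ 0.000e+00 -1.000e-04 -1.768e-01]
TCP bay [-0.0782  0.0025]
top face 131 x98 -0.0338 y [-0.0801 -0.0231] z 0.0348 ((-0.039172250777482986, -0.051365647464990616), (0.010963315144181252, 0.06057451292872429), 0.13046276569366455)
top red bay circ [-0.0269 -0.0285] med [-0.0275 -0.0319] 0.0125 74 0.054
top white bay circ [-0.027  -0.0643] med [-0.0279 -0.0653] 0.0124 107 0.0538
scene face 300 x98 -0.0338 y [-0.0798  0.0868] z 0.0312 ((-0.04109002649784088, 0.0036487579345703125), (0.014926386997103691, 0.17081795632839203), 0.1352670043706894)
scene red bay circ [-0.0276  0.0804] med [-0.0326  0.0798] 0.0131 54 0.0526
scene red bay circ [-0.0285 -0.0302] med [-0.0313 -0.0316] 0.0125 46 0.0527
scene white bay circ [-0.0278 -0.0661] med [-0.0325 -0.0647] 0.0137 61 0.0525
scene white bay circ [-0.0807  0.0021] med [-0.0875 -0.0023] 0.0342 169 0.0552
```

View pics/both3.png

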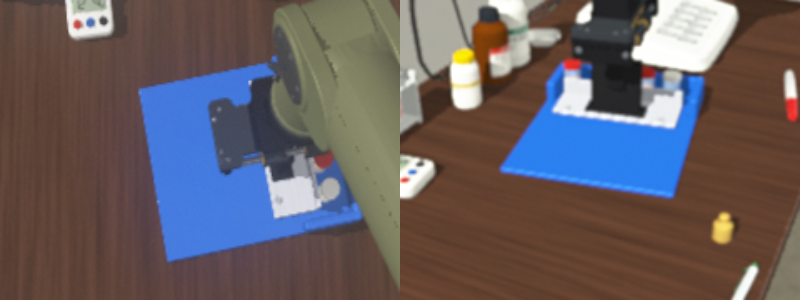

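The vials are upright in the bay, with axes about 26 mm from the wall. Now the last stretch in small steps, watching the force.

Emit:
{"name": "step_arm", "arguments": {
  "deltas": [
    [-1, 0, 0, 0.002, 0],
    [-1, 0, 0, 0.004, 0],
    [-1, 0, 0, 0.006, 0],
    [-1, 0, 0, 0.008, 0],
    [-1, 0, 0, 0.009, 0],
    [-1, 0, 0, 0.0095, 0],
    [-1, 0, 0, 0.0095, 0]
  ]
}}

```text
time_s: 15.15
tool_pos: [0.5728, -0.0081, 0.0715]
tool_rot: [-7.7, 90.0, -87.6]
force: [-0.3, 0.1, -2.2]
grip_width: 0.0133
```

Emit:
{"name": "step_arm", "arguments": {
  "deltas": [
    [-1, 0, 0, 0.0005, 0],
    [-1, 0, 0, 0.001, 0],
    [-1, 0, 0, 0.0015, 0],
    [-1, 0, 0, 0.0015, 0]
  ]
}}

```text
time_s: 15.65
tool_pos: [0.573, -0.0095, 0.0715]
tool_rot: [-14.4, 90.0, -94.3]
force: [0.1, -0.1, -2.4]
grip_width: 0.0135
```

Emit:
{"name": "step_arm", "arguments": {
  "deltas": [
    [-1, 0, 0, 0.0005, 0],
    [-1, 0, 0, 0.001, 0],
    [-1, 0, 0, 0.001, 0]
  ]
}}

```text
time_s: 16.02
tool_pos: [0.5732, -0.0105, 0.0715]
tool_rot: [8.9, 90.0, -71.0]
force: [-0.0, 0.2, -2.0]
grip_width: 0.0139
```

```bash
python3 chk.py 4
```

```text
t 16.02 tcp [ 0.5732 -0.0105  0.0715] z-axis dir -79.88 tilt [-1.e+00  0.e+00  2.e-04] F [-0.04  0.22 -2.03] w 0.0139
delta [ 0.000e+00 -1.000e-04 -1.888e-01]
TCP bay [-0.0662  0.0025]
top face 138 x98 -0.0217 y [-0.0807 -0.0239] z 0.0343 ((-0.026786495000123978, -0.051942870020866394), (0.05924741551280022, 0.010900813154876232), 89.73808288574219)
top red bay circ [-0.0151 -0.0282] med [-0.0156 -0.0319] 0.0126 72 0.0536
top white bay circ [-0.0155 -0.0646] med [-0.0157 -0.0651] 0.0128 110 0.0535
scene face 288 x98 -0.022 y [-0.0797  0.0877] z 0.0309 ((-0.02787615917623043, 0.003931611776351929), (0.1685217022895813, 0.012703066691756248), 89.98910522460938)
scene red bay circ [-0.0163  0.0816] med [-0.0196  0.0798] 0.0131 56 0.0526
scene red bay circ [-0.0149 -0.028 ] med [-0.0187 -0.0311] 0.013 42 0.0529
scene white bay circ [-0.0159 -0.0654] med [-0.0213 -0.0646] 0.0133 62 0.0527
scene white bay circ [-0.0687  0.0023] med [-0.0761 -0.0021] 0.0344 163 0.0553
```

Emit:
{"name": "step_arm", "arguments": {
  "deltas": [
    [-1, 0, 0, 0.0005, 0],
    [-1, 0, 0, 0.001, 0],
    [-1, 0, 0, 0.001, 0]
  ]
}}

```text
time_s: 16.5
tool_pos: [0.5734, -0.0115, 0.0715]
tool_rot: [-5.6, 90.0, -85.5]
force: [0.5, -0.3, -1.9]
grip_width: 0.0137
```

Emit:
{"name": "step_arm", "arguments": {
  "deltas": [
    [-1, 0, 0, 0.0005, 0],
    [-1, 0, 0, 0.0005, 0]
  ]
}}

```text
time_s: 16.75
tool_pos: [0.5735, -0.012, 0.0715]
tool_rot: [-2.6, 90.0, -82.4]
force: [0.8, -0.0, -2.1]
grip_width: 0.0135
```

Emit:
{"name": "step_arm", "arguments": {
  "deltas": [
    [-1, 0, 0, 0.0005, 0],
    [-1, 0, 0, 0.0005, 0]
  ]
}}

```text
time_s: 17.0
tool_pos: [0.5735, -0.0124, 0.0715]
tool_rot: [-14.7, 90.0, -94.6]
force: [0.1, 1.4, -2.1]
grip_width: 0.0138
```

Emit:
{"name": "step_arm", "arguments": {
  "deltas": [
    [-1, 0, 0, 0.0005, 0],
    [-1, 0, 0, 0.0005, 0]
  ]
}}

```text
time_s: 17.25
tool_pos: [0.5737, -0.013, 0.0715]
tool_rot: [-7.5, 90.0, -87.4]
force: [-0.2, 0.1, -2.7]
grip_width: 0.0136
```

At the wall to within calibration. Now I'll draw straight back out.

Emit:
{"name": "step_arm", "arguments": {
  "deltas": [
    [-1, 0, 0, -0.002, 0],
    [-1, 0, 0, -0.006, 0],
    [-1, 0, 0, -0.014, 0],
    [-1, 0, 0, -0.025, 0],
    [-1, 0, 0, -0.037, 0],
    [-1, 0, 0, -0.05, 0],
    [-1, 0, 0, -0.065, 0],
    [-1, 0, 0, -0.085, 0],
    [-1, 0, 0, -0.105, 0],
    [-1, 0, 0, -0.12, 0],
    [-1, 0, 0, -0.128, 0],
    [-1, 0, 0, -0.13, 0]
  ]
}}

```text
time_s: 18.75
tool_pos: [0.5507, 0.1156, 0.0715]
tool_rot: [-15.1, 90.0, -94.9]
force: [-0.2, -0.7, -2.0]
grip_width: 0.0136
```

```bash
python3 chk.py 5
```

```text
t 18.75 tcp [0.5507 0.1156 0.0715] z-axis dir -79.83 tilt [-1.e+00 -1.e-04  2.e-04] F [-0.18 -0.73 -1.98] w 0.0136
delta [-0.     -0.0001 -0.0607]
TCP bay [-0.1943  0.0025]
top face 27 x98 -0.1574 y [-0.081  -0.0556] z 0.0339 ((-0.15959279239177704, -0.06764663010835648), (0.027110092341899872, 0.004545895848423243), 89.42467498779297)
top red bay circ [-0.0131  0.0809] med [-0.0134  0.08  ] 0.0127 105 0.0535
top white bay circ [-0.0146  0.0348] med [-0.015   0.0336] 0.0131 105 0.0537
top white bay circ [-0.011  -0.0147] med [-0.0114 -0.0096] 0.0256 179 0.0538
scene face 233 x98 -0.1548 y [-0.0812  0.0881] z 0.0283 ((-0.1576518416404724, 0.0039020702242851257), (0.00806129164993763, 0.17079313099384308), 0.337236613035202)
scene white bay circ [-0.0163 -0.0185] med [-0.0182 -0.0237] 0.0227 91 0.0524
scene white bay circ [-0.0137 -0.0652] med [-0.0188 -0.0649] 0.0145 63 0.0528
scene white bay circ [-0.1976  0.0023] med [-0.2041 -0.0046] 0.0343 197 0.0552
```

View pics/both5.png

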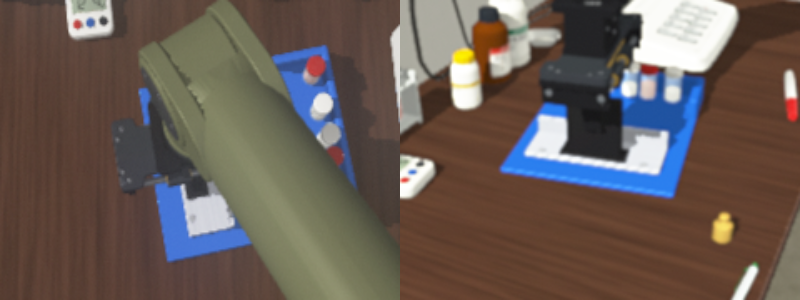

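The vials stand upright in a row at the back wall, and the straightedge is out of the bay. I'll set it down, release and rise.

Emit:
{"name": "step_arm", "arguments": {
  "deltas": [
    [-1, 0.0005, 0, 0, 0],
    [-1, 0.001, 0, 0, 0],
    [-1, 0.001, 0, 0, 0],
    [-1, 0.001, 0, 0, 0]
  ]
}}

```text
time_s: 19.35
tool_pos: [0.5508, 0.1149, 0.0705]
tool_rot: [-40.9, 90.0, -120.8]
force: [0.9, -1.0, -2.4]
grip_width: 0.0139
```

Emit:
{"name": "step_arm", "arguments": {
  "deltas": [
    [-0.5, 0, 0, 0, 0],
    [-0.3, 0, 0, 0, 0],
    [0.2, 0, 0, 0, 0],
    [0.5, 0, 0, 0, 0],
    [0.5, 0, 0, 0, 0],
    [0.5, 0, 0, 0, 0],
    [0.5, 0, 0, 0, 0],
    [0.5, -0.01, 0, 0, 0],
    [0.5, -0.03, 0, 0, 0],
    [0.5, -0.06, 0, 0, 0],
    [0.5, -0.1, 0, 0, 0],
    [0.5, -0.14, 0, 0, 0]
  ]
}}

```text
time_s: 20.85
tool_pos: [0.5509, 0.1154, 0.2134]
tool_rot: [77.5, 89.9, -2.3]
force: [0.1, -0.7, 0.3]
grip_width: 0.0655
```

Emit:
{"name": "step_arm", "arguments": {
  "deltas": [
    [0.5, -0.03, 0, -0.04, 0],
    [0.5, -0.03, 0, -0.09, 0],
    [0.5, -0.03, 0, -0.14, 0],
    [0.5, -0.03, 0, -0.19, 0],
    [0.5, -0.03, 0, -0.24, 0],
    [0.5, -0.03, 0, -0.28, 0],
    [0.5, -0.03, 0, -0.28, 0]
  ]
}}

```text
time_s: 21.72
tool_pos: [0.4987, 0.3953, 0.2423]
tool_rot: [174.5, 89.8, 95.1]
force: [-0.2, -0.4, -0.0]
grip_width: 0.0653
```

```bash
python3 chk.py 6
python3 - <<'E'
from fit import *
C=np.array([.5613,.042]);a=np.radians(-79.9);ex=np.array([np.cos(a),np.sin(a)]);ey=np.array([-ex[1],ex[0]])
for c in ('top','scene'):
    im,d=read_camera(c);P=cloud(c,d);z=P[...,2];w=P[...,:2]-C
    f=(d>0)&(z>.082)&(z<.1)&(abs(w@ex+.075)<.03)&(abs(w@ey)<.05)
    if f.sum(): q=P[f].mean(0);print(c,'fin',np.round([(q[:2]-C)@ex-.12,(q[:2]-C)@ey,q[2]],4))
    for t in ['timer','yellow_cap_bottle','brass_weight']:
        r=regions_of(c,t)
        if r: print(t,round(r[0]['p'],2),np.median(P[r[0]['pixels']&(d>0)],0).round(3))
E
```

```text
t 21.73 tcp [0.4987 0.3953 0.2423] z-axis dir -79.46 tilt [-1.0e+00  3.0e-04 -3.5e-03] F [-0.17 -0.38 -0.03] w 0.0653
delta [1.700e-01 2.000e-04 2.244e-01]
TCP bay [-4.788e-01  3.000e-04]
top red bay circ [-0.0138  0.0809] med [-0.0131  0.0802] 0.0128 105 0.0533
top white bay circ [-0.0147  0.0351] med [-0.0146  0.0333] 0.0131 107 0.0541
top white bay circ [-0.0134 -0.0155] med [-0.0136 -0.0154] 0.0259 216 0.0539
top white bay circ [-0.0145 -0.0647] med [-0.0152 -0.0654] 0.0129 112 0.0541
scene red bay circ [-0.014   0.0793] med [-0.0182  0.0797] 0.0139 54 0.0526
scene white bay circ [-0.0146  0.0344] med [-0.0176  0.0337] 0.0125 57 0.0529
scene white bay circ [-0.0147 -0.0152] med [-0.0174 -0.0134] 0.0258 120 0.0527
scene white bay circ [-0.0156 -0.063 ] med [-0.018 -0.065] 0.0142 63 0.0528
scene white bay circ [-0.1959  0.0027] med [-0.2     0.0021] 0.0343 216 0.0544
top fin [-0.1965  0.0024  0.0914]
timer 0.59 [0.738 0.257 0.017]
yellow_cap_bottle 0.86 [0.774 0.056 0.064]
scene fin [-0.1977  0.0018  0.0882]
timer 0.96 [0.735 0.266 0.016]
yellow_cap_bottle 0.5 [0.786 0.069 0.024]
brass_weight 0.65 [0.363 0.201 0.018]
```

View pics/both6.png

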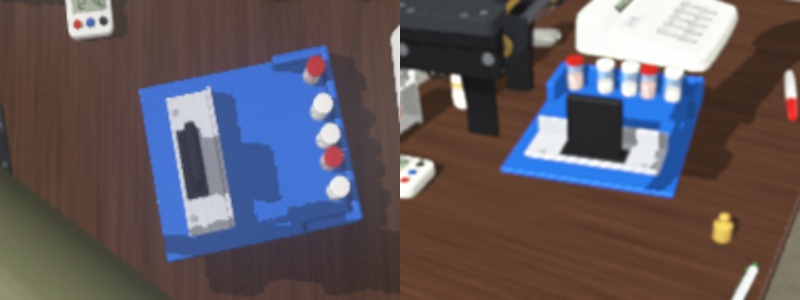

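```bash
python3 -c "
from cell import env; print(env.sign_off())"
```

```text
the job is handed in; nothing more can be done
None
```

The job is handed in at about 22 s of the 54 s allowed. I gripped the straightedge by its fin, carried it level onto the tray and swept all five vials into the bay in one pass. I then drew it back out, stood it on the tray floor, let go and moved the arm clear.

**Vials:** In the last pictures all five stand upright in one row. Their axes are about 13–16 mm from the back wall, where the limit is 19.5 mm. Two touching caps merged into one blob in the measurement, so I confirmed the count of five by eye. The +y red vial rolled about 9 mm outwards during the sweep, but it still stands inside the side wall.

**Straightedge:** It stands upright with its grip point about 196 mm from the back wall and 66 mm above the table. That is well outside the bay and within the height limits.

**Bystanders:** The timer and brass weight read where they were at the start. The bottle is unchanged in the top view. The scene view put it about 10 mm off, but there the gripper hid part of it.

**Uncertain:** The wrist force never clearly showed the vials touching the wall; one 1.4 N reading stood out from the noise. "Against the wall" therefore rests on the camera measurements, whose calibration is good to about 2 mm.

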